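# Put the green spray cans away in the divided crate

### The arm

A 6-joint arm with a two-finger parallel gripper is mounted at the origin on the work surface. World frame = base frame: x ahead of the robot, y to its left, z up, the work surface at z = 0. Lengths are in mm, angles in rad, forces in N, time in s.
With the tool pointing down it reaches from about 275 to 825 mm from the base axis. Payload 5.2 kg.
Tool frame: the origin (TCP) lies at the very end of the fingers, on their centre line; the grasp point (between the pads) lies 19 mm behind it; z points along the fingers, y is the direction in which the jaws open and shut (so a half turn about z gives the same grasp; the last joint's range is limited). The gripper opens to 93 mm and grips with 3 to 60 N. Pads are 15 mm wide; open, the fingers measure 128 mm over their backs; the gripper's body (75 mm by 188 mm) begins 65 mm behind the grasp point.
Start: joints at [0.939, 0.259, 1.535, -0, 1.348, -0.203], TCP at [228.658, 500.22, 218.653] pointing down, gripper open.
Joint ranges: [-3.14, 3.14], [-0.91, 2.08], [0.19, 2.58], [-1.22, 4.36], [0.22, 2.71], [-3.12, 3.12]. Speed limits (rad/s): [2.57, 2.57, 3.14, 3.14, 3.14, 3.14].

### API

Orientations are given as [roll, pitch, yaw] about the fixed x, y, z axes, in that order (R = Rz(yaw) Ry(pitch) Rx(roll)).
In Python, from bench import robot gives the robot as it stands. The module is installed in compiled form; this text tells all that it offers. Calls block until the motion is done:
- robot.move_ptp(position, orientation): joint-space move of the TCP to a pose.
- robot.move_linear(position, ori=None, speed=150, f_stop=None): straight line of the TCP; ori=None keeps the orientation; speed is the mean speed in mm/s. With f_stop (N) it stops when the force on the tool has changed by that much, and returns True; else False.
- robot.move_j(angles): joint-space move.
- robot.move_gripper(opening): opening from 0.0 (shut) to 1.0 (fully open); the grip force is fixed at half the most; returns when the fingers have stopped.
- robot.sleep(seconds).
- robot.inverse_kinematics(position, orientation): joint angles nearest the present ones, or None.
- robot.get_image(name): name is "scene" or "top" or "wrist"; returns a dict with "img" (400x640x3 uint8, blue, green, red), "fovy" (degrees; the focal length in pixels is half the picture's height over the tangent of half this angle, whatever the lens; pixels are square), "cx", "cy" (the principal point, pixels), "k1" (the pictures are not rectified: a ray, as slopes to the right and down, at radius r is drawn at 1 + k1 r^2 times it, then the intrinsics apply), "eye" and "orientation" of the camera in the world. Camera axes: x right, y down, z forward; pixel columns grow to the right and rows downward; lengths in mm; the calibration is good to about 2 mm. A picture is of the moment at which its call begins. There is no depth.
A pose or a line that the arm cannot do raises robot.MotionError and nothing moves.
- robot.hand_in(): hands the job in, once; it reports no verdict.
Readings, each from a call of its own:
- robot.current_t(): time.
- robot.current_qpos(): joint angles.
- robot.current_joint_vel(): joint speeds.
- robot.current_joint_efforts(): joint torques, N m.
- robot.current_tcp_pos(): TCP position.
- robot.current_eef_rot(): TCP orientation.
- robot.current_contact_force(): force on the tool from outside, world axes, zero at the start.
- robot.current_ft_torque(): the same for the moment, N m.
- robot.current_gripper_width(): opening from 0.0 (shut) to 1.0 (fully open).
Only numpy, scipy, OpenCV 4.12 (cv2) and the standard library are available. Lean on these libraries where they do the work, as an engineer would, in place of code of your own. Each camera call takes 0.05 s, during which the arm holds its last target. There are 200 camera calls.

### The job

Put the two green spray cans with white caps into the two empty cells of the blue divided crate on the bench, one can per cell, each standing upright on the crate's floor. Set them down rather than dropping them, and leave the blue spray can where it is.

Things in the scene. Friction and masses are not known exactly. Their poses are not given: they have to be found in the camera images.
- green_can_a: One of two identical green cans. Green spray can: straight upright cylinder 52 mm in diameter up to 112 mm height, then a shoulder and a white cap 38 mm in diameter; 140 mm tall, pale label band, about 0.2 to 0.4 kg. Starts upright on the bench. Origin: centre of its underside; z up along its axis.
- green_can_b: The other of the two identical green cans. Green spray can: straight upright cylinder 52 mm in diameter up to 112 mm height, then a shoulder and a white cap 38 mm in diameter; 140 mm tall, pale label band, about 0.2 to 0.4 kg. Starts upright on the bench. Origin: centre of its underside; z up along its axis.
- crate: Blue open crate, fixed, any yaw, 186 mm square, 60 mm high, floor and walls 6 mm, a cross divider making four cells 84 mm wide. Origin: centre of the underside; x, y along its sides, z up. Empty cells are centred at (+45, +45) and (-45, -45) mm in its own frame; the cells at (+45, -45) and (-45, +45) hold a red tin and a white jar, tops at most 85 mm above the bench.
- blue_can: Bystander to leave alone: a spray can of the same shape and size as the green ones (52 mm diameter, 140 mm tall, white cap) but blue. Origin: centre of its underside; z up. An amber jar 60 mm in diameter, 95 mm tall stands near the cans too; all these stand at least 105 mm apart, centre to centre. Stock up to 210 mm tall stands at the far edge of the bench.

How it is judged (in metres and radians):
At the end, for the whole second after the job is handed in: One green can stands in each of the two empty cells: its foot within 22 mm of the cell's centre along both crate axes and on the crate's floor (origin less than 14 mm above the crate's underside), within 10 degrees of upright, at rest and released; the blue can is within 30 mm of where it began ((((x of green_can_a in the frame of crate between 0.023 and 0.067 m and y of green_can_a in the frame of crate between 0.023 and 0.067 m) and (x of green_can_b in the frame of crate between -0.067 and -0.023 m and y of green_can_b in the frame of crate between -0.067 and -0.023 m)) or ((x of green_can_a in the frame of crate between -0.067 and -0.023 m and y of green_can_a in the frame of crate between -0.067 and -0.023 m) and (x of green_can_b in the frame of crate between 0.023 and 0.067 m and y of green_can_b in the frame of crate between 0.023 and 0.067 m))) and z of each of green_can_a, green_can_b in the frame of crate below 0.014 m and angle between each of green_can_a, green_can_b's own z axis and vertical below 0.175 rad and linear speed of each of green_can_a, green_can_b below 0.03 m/s and contact force between the fingers and green_can_a below 0.1 N and contact force between the fingers and green_can_b below 0.1 N and distance of blue_can from where it was at the start of the episode below 0.03 m); the robot touches nothing.
It fails at once if a green can is dropped (falls out of the fingers faster than 0.85 m/s, a drop of about 35 mm) ((linear speed of green_can_a above 0.85 m/s and contact force between the fingers and green_can_a below 0.05 N) or (linear speed of green_can_b above 0.85 m/s and contact force between the fingers and green_can_b below 0.05 N)).
It fails at once if the blue can is moved by more than 30 mm (distance of blue_can from where it was at the start of the episode above 0.03 m).
It also fails if it takes over 61 s, if anything falls off the work surface, if the arm or the gripper's body presses on something with over 40 N, if the wrist force passes 120 N, or if a joint passes its speed limit or range.

## Working session

There is one attempt and no reset: what is moved stays moved. The work goes in short steps, each a Python script; the robot and the scene stay as the last script left them, time stands still between calls to the robot, and variables do not carry over. Pictures are saved under pics/ and viewed, about 8 in all and at most 12, crops included, and the job is handed in when it is done.

```bash
mkdir -p pics
cat > h.py <<'E'
import numpy as np, cv2
from scipy.spatial.transform import Rotation as R
from bench import robot
def rays(im, px):
    px=np.atleast_2d(np.asarray(px,float)); h=im["img"].shape[0]
    f=h/2/np.tan(np.radians(im["fovy"])/2)
    K=np.array([[f,0,im["cx"]],[0,f,im["cy"]],[0,0,1.]])
    u=cv2.undistortPoints(px[:,None],K,np.array([im["k1"],0,0,0.]))[:,0]
    d=np.c_[u,np.ones(len(u))]
    return d@R.from_euler("xyz",im["orientation"]).as_matrix().T
def onplane(im,px,z):
    d=rays(im,px); e=np.array(im["eye"])
    return (e+d*((z-e[2])/d[:,2])[:,None])[:,:2]
E
python3 - <<'E'
from h import *
for n in ("top","scene"):
    im=robot.get_image(n); cv2.imwrite(f"pics/{n}0.png",im["img"])
    print(n,{k:v for k,v in im.items() if k!="img"})
print(robot.current_t(),robot.current_eef_rot())
E
```

```text
top {'fovy': 44.35074681351633, 'cx': 312.90642534418555, 'cy': 194.64804766513262, 'k1': -0.14292165491049327, 'eye': array([478.71590203, -15.47356223, 905.36422106]), 'orientation': array([-3.08179801, -0.01933487, -1.58450118])}
scene {'fovy': 47.071616251182995, 'cx': 311.315010461326, 'cy': 196.83650550161488, 'k1': 0.020732107521042605, 'eye': array([ 989.10771922, -326.46637204,  622.98158406]), 'orientation': array([-2.41729686e+00,  2.29478655e-03,  9.52285067e-01])}
0.1 [-3.13997456e+00 -3.54658461e-04  2.71277026e+00]
```

View pics/top0.png

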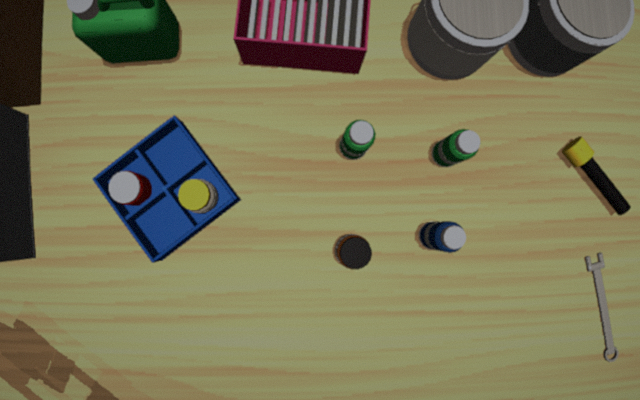

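View pics/scene0.png

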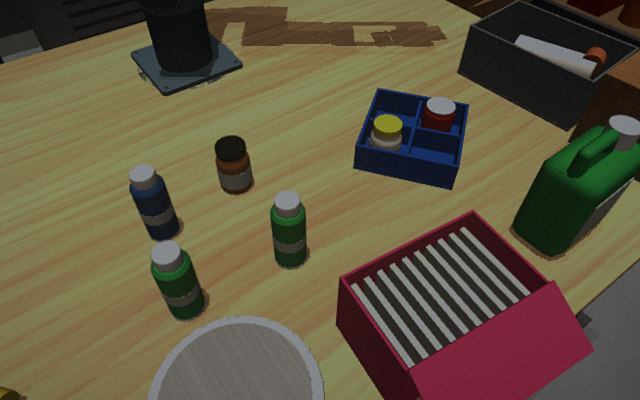

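Top: the green cans' caps are at about (361,132) and (467,142), the blue can's at (453,237), and the amber jar's lid at (354,251). The crate's outline corners are about (178,117), (95,180), (156,261) and (240,198). Its upper and lower cells are empty. The scene view agrees. Next I'll measure these and enlarge the crate in both views.

Run:
```python
from h import *
im=robot.get_image("top"); g=im["img"]; hsv=cv2.cvtColor(g,cv2.COLOR_BGR2HSV)
# white caps
m=cv2.inRange(hsv,(0,0,120),(180,45,255)); m[:, :300]=0; m[:100]=0
n,l,s,c=cv2.connectedComponentsWithStats(m)
for i in range(1,n):
    if 150<s[i,4]<900: print("cap",c[i].round(1),s[i],onplane(im,c[i],140).round(1))
b=cv2.inRange(hsv,(100,120,30),(125,255,255)); b[:,260:]=0
cs,_=cv2.findContours(b,cv2.RETR_EXTERNAL,cv2.CHAIN_APPROX_NONE); k=max(cs,key=cv2.contourArea)
hull=cv2.convexHull(k)
p=cv2.approxPolyDP(hull,6,True)[:,0]; print(p.tolist())
for z in (0,60):
    q=onplane(im,p,z); print(z,q.round(1).tolist(),np.linalg.norm(q-np.roll(q,-1,0),axis=1).round(1))
A=cv2.resize(g[105:270,85:250],(590,590),interpolation=cv2.INTER_CUBIC)
cv2.imwrite("pics/c1.png",cv2.convertScaleAbs(A,alpha=1.8))
```

```text
cap [361.5 131.4] [350 120  23  23 408] [[ 623.7 -109.3]]
cap [469.2 141. ] [459 130  22  23 387] [[ 607.7 -283.8]]
cap [454.6 237.1] [444 226  22  23 404] [[ 454.1 -254.6]]
cap [603.1 303.3] [595 269  19  79 373] [[ 336.7 -512.7]]
[[174, 116], [238, 198], [152, 261], [94, 178]]
0 [[684.5, 226.2], [528.2, 104.9], [413.0, 266.7], [569.5, 380.5]] [197.9 198.7 193.4 192.4]
60 [[670.9, 210.2], [524.9, 96.9], [417.4, 248.0], [563.5, 354.2]] [184.8 185.5 180.6 179.7]
```

View pics/c1.png

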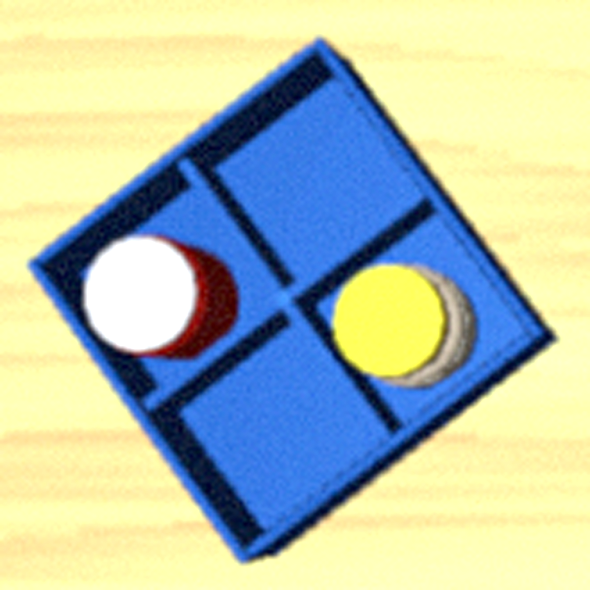

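The enlarged crop shows the rim's top, left and bottom corners clearly, at about (174.5,115.6), (94,178.3) and (153,262) in the full picture. The divider cross is at about (165,189). The upper and lower cells are empty. The rim sides come out at 180–185 mm, against 186 mm given, so this holds. I'll cross-check once with the scene view, along with the stock clearance and IK.

Run:
```python
from h import *
top=robot.get_image("top"); im=robot.get_image("scene"); g=im["img"]; hsv=cv2.cvtColor(g,cv2.COLOR_BGR2HSV)
m=cv2.inRange(hsv,(0,0,110),(180,45,255)); m[:130]=0; m[320:]=0; m[:,320:]=0
n,l,s,c=cv2.connectedComponentsWithStats(m)
for i in range(1,n):
    if s[i,4]>80: print("cap",c[i].round(1),s[i],onplane(im,c[i],132).round(1))
b=cv2.inRange(hsv,(105,120,20),(125,255,255)); b[:,:330]=0; b[:, 490:]=0;b[200:]=0
cs,_=cv2.findContours(b,cv2.RETR_EXTERNAL,cv2.CHAIN_APPROX_NONE); k=max(cs,key=cv2.contourArea)
p=cv2.approxPolyDP(cv2.convexHull(k),3,True)[:,0]
for a,q0,q6 in zip(p,onplane(im,p,0),onplane(im,p,60)): print(a,"z0",q0.round(),"z60",q6.round())
print("cross",onplane(top,[[165.3,188.9]],60).round(1))
q=onplane(top,[[174.5,115.6],[94,178.3],[153,262.2]],60); print("rim",q.round(1).tolist(),(q[0]+q[2])/2)
print("stock z210",onplane(top,[[470,50],[565,75],[300,65]],210).round().tolist(),"z0",onplane(top,[[460,78],[300,68]],0).round().tolist())
for P in ([624,-109],[608,-284]):
  for z in (73,193):
    for y in (0,np.pi): print(P,z,y,robot.inverse_kinematics([*P,z],[np.pi,0,y]))
for P in ([481,238],[607,220]):
  for y in (81.5,-98.5): print(P,y,robot.inverse_kinematics([*P,80],[np.pi,0,np.radians(y)]))
```

```text
cap [141.  172.3] [129 164  26  18 346] [[ 446.4 -254.4]]
cap [286.7 199.4] [274 190  26  20 403] [[ 618.2 -106.9]]
cap [165.  251.9] [151 240  29  25 542] [[ 602.1 -283.9]]
cap [243.9 317.7] [219 315  51   5 163] [[ 741.2 -247.2]]
[378  88] z0 [357. 309.] z60 [418. 247.]
[468 105] z0 [520. 427.] z60 [565. 354.]
[451 188] z0 [671. 213.] z60 [701. 161.]
[354 167] z0 [525. 103.] z60 [569.  62.]
[356 144] z0 [476. 148.] z60 [525. 102.]
cross [[542.4 224.3]]
rim [[671.6, 209.3], [562.9, 354.2], [415.3, 246.3]] [543.45360595 227.80299443]
stock z210 [[734.0, -268.0], [699.0, -419.0], [710.0, -13.0]] z0 [[755.0, -321.0], [773.0, -13.0]]
[624, -109] 73 0 [-3.48754668e-01  5.27770694e-01  1.50445872e+00 -4.44089210e-16
  1.10936324e+00  1.22204166e+00]
[624, -109] 73 3.141592653589793 [-0.34875467  0.52777069  1.50445872  0.          1.10936324 -1.91955099]
[624, -109] 193 0 [-3.48754668e-01  4.24519105e-01  1.35911902e+00 -4.44089210e-16
  1.35795453e+00  1.22204166e+00]
[624, -109] 193 3.141592653589793 [-0.34875467  0.4245191   1.35911902  0.          1.35795453 -1.91955099]
[608, -284] 73 0 [-6.02859024e-01  5.87594450e-01  1.39766304e+00 -4.44089210e-16
  1.15633516e+00  9.67937303e-01]
[608, -284] 73 3.141592653589793 [-0.60285902  0.58759445  1.39766304  0.          1.15633516 -2.17365535]
[608, -284] 193 0 [-6.02859024e-01  4.92546873e-01  1.25150487e+00 -4.44089210e-16
  1.39754091e+00  9.67937303e-01]
[608, -284] 193 3.141592653589793 [-0.60285902  0.49254687  1.25150487  0.          1.39754091 -2.17365535]
[481, 238] 81.5 [ 2.51523487e-01  3.69272021e-01  1.74936961e+00 -4.44089210e-16
  1.02295102e+00  3.99876474e-01]
[481, 238] -98.5 [ 0.25152349  0.36927202  1.74936961  0.          1.02295102 -2.74171618]
[607, 220] 81.5 [ 1.75245578e-01  5.39804999e-01  1.46373127e+00 -4.44089210e-16
  1.13805639e+00  3.23598564e-01]
[607, 220] -98.5 [ 0.17524558  0.539805    1.46373127  0.          1.13805639 -2.81799409]
```

Both views agree within a few mm: crate centre (544.5, 229), empty-cell diagonal at −8.5°, cans near (622,−109) and (606,−284). I'll move above can a and look with the wrist camera.

```bash
cat >> h.py <<'E'
PI=np.pi
def capfix(guess):
    im=robot.get_image("wrist"); hsv=cv2.cvtColor(im["img"],cv2.COLOR_BGR2HSV)
    m=cv2.inRange(hsv,(0,0,110),(180,50,255)); out=[]
    for k in cv2.findContours(m,cv2.RETR_EXTERNAL,cv2.CHAIN_APPROX_NONE)[0]:
        if cv2.contourArea(k)>300:
            (c,r)=cv2.minEnclosingCircle(k); e=onplane(im,[c,[c[0]+r,c[1]]],140)
            out.append((np.hypot(*(e[0]-guess)),e[0].round(1),round(2*np.hypot(*(e[1]-e[0])),1),np.round(c)))
    return im,sorted(out,key=lambda t:t[0])[:2]
E
python3 - <<'E'
from h import *
robot.move_ptp([622,-109,260],[PI,0,0])
im,o=capfix([622,-109]); print(o,robot.current_t(),robot.current_tcp_pos(),robot.current_gripper_width(),im["eye"])
cv2.imwrite("pics/w1.png",im["img"])
E
```

```text
[(np.float64(0.5502064784262988), array([ 622.5, -109.2]), np.float64(35.9), array([320., 191.])), (np.float64(173.68298973504866), array([ 607.6, -282.1]), np.float64(39.0), array([502., 207.]))] 2.875 [ 622.07413319 -107.89650286  260.08677278] 0.9997777797889029 [ 706.4519529  -107.84481128  426.22610123]
```

View pics/w1.png

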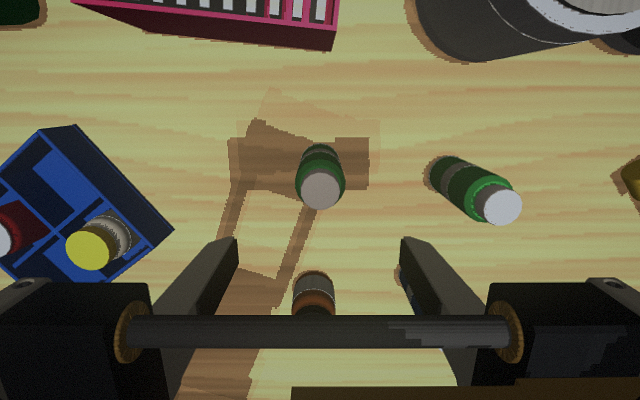

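The wrist view shows can a straight ahead with its cap at (320,191), giving (622.5,−109.2). Can b's cap is at (502,207), giving (607.6,−282). Both agree with the top view. I'll pick a with the camera side turned towards the robot, away from the tall stock, and carry it over the near cell.

```bash
cat >> h.py <<'E'
def pick(x,y):
    robot.move_ptp([x,y,200],[PI,0,PI])
    print("descend stop",robot.move_linear([x,y,74],speed=130,f_stop=15))
    robot.move_gripper(0.0)
    print("tcp",robot.current_tcp_pos().round(1),"width",93*robot.current_gripper_width())
    robot.move_linear([x,y,205],speed=130)
    print("lifted width",93*robot.current_gripper_width(),robot.current_contact_force().round(1),robot.current_t())
def carry(x,y):
    robot.move_linear([x,y,205],[PI,0,np.radians(-98.5)],speed=200)
    print("at",robot.current_tcp_pos().round(1),robot.current_eef_rot().round(3),93*robot.current_gripper_width(),robot.current_t())
def place(x,y):
    robot.move_linear([x,y,88],speed=110)
    print("touch",robot.move_linear([x,y,77],speed=15,f_stop=5),robot.current_tcp_pos().round(1),robot.current_contact_force().round(1))
    robot.move_gripper(0.85); robot.sleep(.3)
    robot.move_linear([x,y,210],speed=130); print(robot.current_t())
E
python3 - <<'E'
from h import *
pick(622,-109); carry(481.5,238.5)
im=robot.get_image("top"); w=robot.get_image("wrist")
v=np.vstack([im["img"],w["img"]]); cv2.imwrite("pics/p1.png",cv2.resize(v,(480,600)))
E
```

```text
descend stop False
tcp [ 622.  -109.1   74.1] width 51.10614120628565
lifted width 51.16069698065736 [ 0.1 -0.3 -2.5] 8.5333
at [481.8 237.8 204.9] [-3.142 -0.    -1.72 ] 51.68633187256496 10.5583
```

View pics/p1.png

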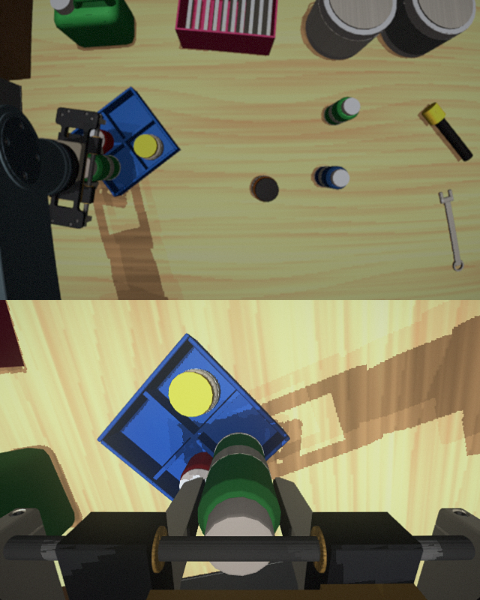

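Can a is held (width 51–52 mm) upright above the near cell, and blue hasn't moved. I'll set it down, check, then pick can b.

Run:
```python
from h import *
place(481.5,238.5); robot.move_linear([520,20,240],[PI,0,PI],speed=250)
im=robot.get_image("top"); print(robot.current_t())
v=cv2.resize(im["img"][90:290,80:280],(400,400)); s=robot.get_image("scene")["img"][60:210,330:500]
cv2.imwrite("pics/p2.png",np.hstack([v,cv2.resize(s,(400,400))]))
```

```text
touch True [481.5 238.5  80. ] [ 0.4 -1.4  4.2]
14.5583
16.1833
```

View pics/p2.png

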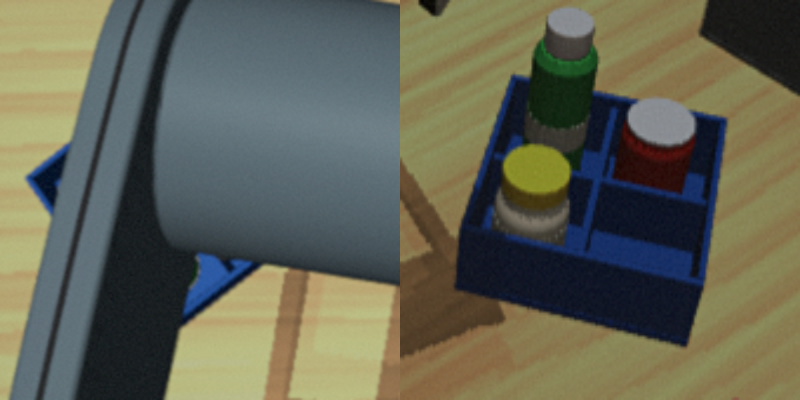

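Touch came at TCP z = 80.0, exactly the floor height expected. The scene crop (right half) shows can a standing upright in the near cell; the arm covers the top view. On to can b.

Run:
```python
from h import *
pick(607,-283); w=93*robot.current_gripper_width()
if 48<w<56:
    carry(607.4,219.6); place(607.4,219.6)
    robot.move_linear([480,-60,260],[PI,0,PI],speed=250); robot.move_ptp([330,-330,260],[PI,0,PI])
im=robot.get_image("top"); s=robot.get_image("scene"); print(robot.current_t())
hsv=cv2.cvtColor(im["img"],cv2.COLOR_BGR2HSV)
m=cv2.inRange(hsv,(0,0,110),(180,50,255)); m[:100]=0
n,l,st,c=cv2.connectedComponentsWithStats(m)
a=np.radians(-8.5-45); 
for i in range(1,n):
    if 250<st[i,4]<700:
        for z in (146,140,):
            q=onplane(im,c[i],z)[0]; d=q-[544.5,229]; print(c[i].round(),z,q.round(1),"crate",(R.from_euler("z",-a).as_matrix()[:2,:2]@d).round(1))
cv2.imwrite("pics/p3.png",np.hstack([cv2.resize(im["img"],(480,300)),cv2.resize(s["img"][50:210,330:500],(300,300))]))
```

```text
descend stop False
tcp [ 607.1 -283.1   74.3] width 51.47321342738172
lifted width 51.21466549001005 [ 1.   0.1 -3.5] 20.275
at [607.5 218.9 205. ] [ 3.142 -0.    -1.72 ] 51.09427348508441 22.9417
touch True [607.5 219.6  80.2] [ 0.3 -0.   4.9]
26.8333
29.6917
[154. 143.] 146 [608.9 218.5] crate [46.8 45.5]
[154. 143.] 140 [609.9 220.3] crate [45.9 47.4]
[141. 223.] 146 [482.4 238.3] crate [-44.4 -44.4]
[141. 223.] 140 [482.4 240.3] crate [-46.  -43.2]
[455. 237.] 146 [ 454.4 -252.7] crate [ 333.6 -359. ]
[455. 237.] 140 [ 454.2 -254.6] crate [ 335.  -360.2]
[599. 280.] 146 [ 376.2 -501.3] crate [ 487.  -569.7]
[599. 280.] 140 [ 375.4 -505.2] crate [ 489.6 -572.6]
```

View pics/p3.png

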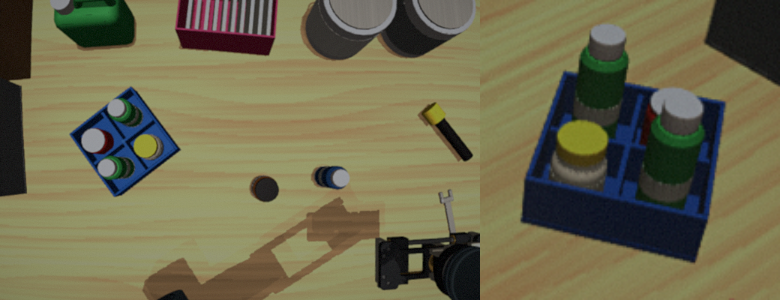

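Both green cans stand upright in the two empty cells, with caps within 2 mm of the cell centres. Blue is still at (454,−255), and the arm is clear. Handing in.

```bash
python3 -c "
from h import *
print(robot.current_contact_force().round(1)); robot.hand_in()"
```

```text
[-0.8 -0.5  0.7]
the job is handed in; nothing more can be done
```

Both green cans now stand upright in the crate's two empty cells, and I handed the job in at about 30 s of the 61 s allowed. I gripped each can by its upper body and lowered it until the tool force changed. Both touched down at a tool height of 80 mm, which is where the crate floor should be, and only then did I release them.

- **Placement:** in the last top view the cap centres are at (+46.8, +45.5) and (−44.4, −44.4) mm in the crate's frame. The targets were (+45, +45) and (−45, −45) mm. The scene view shows both cans upright.
- **Blue can:** its cap reads (454.2, −254.6) mm, against (454.1, −254.6) mm at the start, so it did not move.
- **Arm:** it was clear of everything at the end, with a leftover tool force reading of about 1 N.

No check failed. Three small disagreements showed up:
- The crate rim measured 180–185 mm in the top view, against 186 mm given.
- The scene view put the cap centres about 5 mm off the top view.
- The crate's divider cross read about 5 mm off the centre I used.

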